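Stand a repaired necklace board on the felt pad and hold it upright

ROBOT

A 6-joint arm with a two-finger parallel gripper is mounted at the origin on the work surface. World frame = base frame: x ahead of the robot, y to its left, z up, the work surface at z = 0. Lengths are in m, angles in rad, forces in N, time in s.
With the tool pointing down it reaches from about 0.25 to 0.775 m from the base axis. Payload 8.9 kg.
Tool frame: the origin (TCP) lies midway between the tips of the shut fingers; the grasp point (between the pads) lies 19 mm behind it; z points along the fingers, y is the line along which they close (so a half turn about z gives the same grasp; the last joint's range is limited). The gripper opens to 85 mm and grips with 20 to 120 N. Pads are 22 mm wide; open, the fingers measure 114 mm over their backs; the gripper's body (76 mm by 85 mm) begins 54 mm behind the grasp point. The pads swing forward as they close: fully open they stand 13 mm farther back than shut.
Start: joints at [1.155, 0.291, -0.153, 1.127, 0, 1.431], TCP at [0.143, 0.505, 0.231] pointing down, gripper open.
Joint ranges: [-2.52, 2.52], [-0.91, 1.74], [-1.3, 1.37], [-1.96, 2.02], [-1.52, 1.47], [-3.14, 3.14]. Speed limits (rad/s): [2.22, 2.22, 2.79, 3.14, 3.14, 3.14].

INTERFACE

Orientations are given as a unit quaternion [x, y, z, w].
In Python, from bench import env gives the robot as it stands.
- The arm moves only by the tool carry_out, never from a script. Its arguments are lists of equal length, an entry for each row: "twist": the turn, a rotation vector about the tool's x, y, z in degrees, a list of three; "slide": the shift along the tool's x, y, z in m, a list of three; "grip": the opening, from 0 (shut) to 1 (fully open). In form: {"twist": [[rx, ry, rz], ...], "slide": [[dx, dy, dz], ...], "grip": [grip, ...]}. A call has 1 to 10 rows; each row is the pose to reach, as a shift and turn from the pose commanded when the call began, along the tool's axes at that moment; what a row does not reach only later rows make up. A row lasts 1/8 s, in which the tool goes at most 62.5 mm and 10.7 degrees, less where a joint would pass 70% of its speed; a pose out of reach is approached as far as the arm can. A call with a gripper value outside its range is refused whole. The fingers move at their own pace and stop on an object; "squeeze" is the grip in N (left out, the last holds). Time passes only in rows, so rows that repeat a pose let the fingers close. It gives the time, the measured TCP pose, the force, the opening and the grip force at its end, in the units of the state.
- env.get_obs(): the state, without advancing time (a new reading comes with each control period).
- env.camera(name): name is "side" or "top" or "wrist"; returns a dict with "frame" (480x640x3 uint8, red, green, blue), "vfov" (degrees; the focal length in pixels is half the picture's height over the tangent of half this angle, whatever the lens; pixels are square), "cx", "cy" (the principal point, pixels), "cam_to_world" (4x4, takes a point from camera to world coordinates). Camera axes: x right, y down, z forward; pixel columns grow to the right and rows downward; lengths in m; the calibration is good to about 2 mm. A picture is of the moment at which its call begins. There is no depth.
- env.finish_job(): hands the job in; it is judged then, once.
Trained networks look in a picture, given as the dict that the camera call returned (one of the last four; its "shot" number tells which), for a name from the list of things; names that differ only in an ending like _2 or _b are one class to them, and where a whole thing is asked for, a point or a joint stands for the part that bears it (a point fixed in the world has none). Each returns a list of dicts, best first, with "conf" (0 to 1); they miss things now and then, are a little off and sometimes report something else, mostly with a low value. They report only what shows in the picture. A call takes as long as a camera call. They do not tell look-alikes from the thing itself.
- env.boxes_of(picture, name): "bbox" ([left, top, right, bottom] in pixels, round what is visible of it).
- env.silhouettes(picture, name): "pixels" (480x640 bool, what is visible of it) and "bbox" ([left, top, right, bottom] in pixels, round what is visible of it).
- env.mark_of(picture, name): "pixel" ([column, row] in pixels: a listed point, or the origin of a listed thing).
The state is a dict: "time": time; "q": joint angles; "qvel": joint speeds; "effort": joint torques, N m; "position": TCP position; "tcp_rot": TCP orientation; "force": force on the tool from outside, world axes, zero at the start; "ft_torque": the same for the moment, N m; "finger_gap": finger opening in m; "gripper_force": force on a finger pad.
Only numpy, scipy, OpenCV 4.12 (cv2) and the standard library are available. Lean on these libraries where they do the work, as an engineer would, in place of code of your own. Each camera call takes 0.05 s, during which the arm holds its last target. There are 200 camera calls.

TASK

The empty necklace board in the small vise has just had its leg repaired. First flip the leg on its back over the top and fully down, then slide the vise jaw fully open, lift the board out by its top edge and stand it, square and in the middle, on the felt pad. Finish still holding the board: keep it gripped upright on the pad with its leg down, so that it does not tip back while chains are hung on it, and leave everything else where it is.

Things in the scene. Friction and masses are not known exactly. Their poses are not given: they have to be found in the camera images.
- vise: Small grey vise fixed to the counter. Origin: on the counter under the middle of the closed jaw gap; x points from the fixed jaw to the sliding jaw (roughly away from the robot), y along the jaws. Bed plate 18 mm thick, x -60 to +160, y -95 to +95 mm. Both jaws are 25 mm thick, tops 63 mm above the counter; fixed jaw 70 wide on the board's -x side, sliding jaw 60 wide on its +x side.
- jaw (a joint): Opening of the sliding jaw in m: 0 closed, 0.040 fully open; it slides along the vise's +x, takes about 5 N to move and stays where it is left.
- jaw_post (a point): Centre of the top of the sliding jaw's handle: an upright round steel post 18 mm across, standing on a low bar 95 mm behind the jaw gap (along the vise's +x), top 109 mm above the counter, free over its upper 60 mm. It moves with the jaw.
- board: Loose dark wood board with a black face: 12 mm thick (x), 170 wide (y), 150 high (z), about 0.4 kg. Origin: centre of its bottom edge; z up, x out of its back (where the leg is). It starts upright on the vise bed, loose between the closed jaws, its axes parallel to the vise's. With the jaw open it leans back about 10 degrees on the lowered leg; with the leg up it would fall over.
- board_top (a point): Middle of the board's top edge, 150 mm above its origin. The top edge is free to grip on both faces between y = -25 and +25 mm. Four brass pegs stick 9 mm out of the front (-x) face 112 mm up, at y = -62, -37, 37 and 62 mm.
- leg (a joint): Leg angle in rad: 0 raised on its stop, leaning 35 degrees from straight up towards the board's +y; 0.61 straight up (dead centre); 3.60 fully down on its stop. Its weight holds it at either end. Pushed past 0.9 (towards the board's -y, under 1 N) it swings down by itself in about a second, passing up to 75 mm beyond the board's -y edge.
- leg_pivot (a point): Pivot of the leg on the board's back: in the board frame x = 16, y = -55, z = 100 mm. The pivot axis is the board's x axis tipped up 15 degrees.
- leg_foot (a point): Centre of the rubber ball foot (12 mm across) at the end of the leg, a steel rod 8 mm across, 98 mm from the pivot. Raised, it stands about 30 mm higher than the board's top edge, just behind it; at dead centre 48 mm higher. Fully down it is at about x = 65, y = -69 mm in the board frame, and with the board upright hangs about 9 mm clear of the surface.
- pad: Flat grey felt pad fixed to the counter: 180 mm (x) by 240 mm (y), 6 mm thick. Origin: centre of its underside. The board should stand in its middle with the width along the pad's y, facing either way.
- ring_cone: White ring cone, 44 mm across and 72 mm high, standing behind the pad; leave it alone. Origin: centre of its underside.
- loupe: Black loupe ring, 32 mm across and 22 mm high, in front of the vise; leave it alone. Origin: centre of its underside.
- driver: Screwdriver 150 mm long lying beside the vise; leave it alone.
- ring_box: Blue ring box 70 x 60 x 39 mm towards the back of the counter; leave it alone. Origin: centre of its underside.
- bar_card: Blue card with a small gold bar, 85 x 54 x 6 mm, beside the pad; leave it alone. Origin: centre of its underside.
- weight: Brass weight 28 mm across and 42 mm high, between vise and pad at the back; leave it alone. Origin: centre of its underside.
Mind the look-alikes: they are no part of the job. What is shaped like the board but green or red is not meant.

How it is judged:
By the outcome, as a careful person would: the job done as asked, in the order asked, and still so for the second after the job is handed in, while the arm keeps its last pose, push and grip.
It also fails if it takes over 58 s, if anything falls off the work surface, if the arm or the gripper's body presses on something with over 40 N, if the wrist force passes 120 N, or if a joint passes its speed limit or range.

## Working session

There is one attempt and no reset: what is moved stays moved. The work goes in short steps, Python scripts to look and compute and a tool call to move; the robot and the scene stay as the last step left them, time stands still between calls to the robot, and variables do not carry over. Pictures are saved under pics/ and viewed, at most 10 in all, crops included, and the job is handed in when it is done.

Besides the shell and the picture viewer there is one more tool, called after "Request:" by a JSON object that holds its "fn" and its "kwargs", one argument or row to a line. carry_out: Moves the arm, as the interface text tells. Its arguments: {"type":"object","properties":{"twist":{"type":"array"},"slide":{"type":"array"},"grip":{"type":"array"},"squeeze":{"type":"number"}},"required":["twist","slide","grip"]}

```bash
mkdir -p pics; ls
cat > h.py <<'E'
import numpy as np, cv2
from bench import env
from scipy.spatial.transform import Rotation as R
def ray(p,uv):
    f=240/np.tan(np.radians(p['vfov'])/2); T=np.array(p['cam_to_world'])
    d=T[:3,:3]@np.array([(uv[0]-p['cx'])/f,(uv[1]-p['cy'])/f,1]); return T[:3,3],d/np.linalg.norm(d)
def atz(p,uv,z):
    o,d=ray(p,uv); return o+d*(z-o[2])/d[2]
def proj(p,X):
    f=240/np.tan(np.radians(p['vfov'])/2); T=np.array(p['cam_to_world'])
    c=T[:3,:3].T@(np.array(X)-T[:3,3]); return np.array([p['cx']+f*c[0]/c[2],p['cy']+f*c[1]/c[2]])
def tri(rs):
    A=0;b=0
    for o,d in rs:
        P=np.eye(3)-np.outer(d,d);A=A+P;b=b+P@o
    return np.linalg.solve(A,b)
def save(p,n): cv2.imwrite('pics/'+n,p['frame'][:,:,::-1])
E
python3 - <<'E'
from h import *
np.set_printoptions(precision=3,suppress=True)
P={n:env.camera(n) for n in('side','top')}
for n,p in P.items():
    save(p,n+'0.png'); print(n,p['vfov'],np.array(p['cam_to_world'])[:3,3])
    for k in('vise','jaw_post','board','board_top','leg_pivot','leg_foot','pad','ring_cone','loupe','driver','ring_box','bar_card','weight'):
        print(k,[(round(m['conf'],2),np.round(m['pixel']),) for m in env.mark_of(p,k)[:3]])
o=env.get_obs();print({k:np.round(v,3) for k,v in o.items()})
E
```

```text
pics
side 45.25816746297477 [0.176 1.051 1.121]
vise [(0.59, array([312., 326.])), (0.55, array([279., 366.]))]
jaw_post [(0.76, array([272., 281.]))]
board [(0.96, array([326., 461.])), (0.96, array([426., 239.])), (0.8, array([308., 320.]))]
board_top [(0.94, array([309., 281.])), (0.86, array([324., 423.])), (0.84, array([391., 340.]))]
leg_pivot [(0.58, array([366., 368.])), (0.5, array([323., 408.]))]
leg_foot [(0.66, array([448., 188.])), (0.62, array([313., 412.])), (0.57, array([396., 340.]))]
pad [(0.7, array([352., 226.])), (0.48, array([266., 232.]))]
ring_cone [(0.72, array([325., 204.])), (0.52, array([354., 227.]))]
loupe []
driver [(0.89, array([274., 362.]))]
ring_box [(0.7, array([308., 277.])), (0.68, array([352., 228.])), (0.63, array([248., 260.]))]
bar_card [(0.91, array([376., 195.]))]
weight [(0.66, array([265., 234.]))]
top 56.42656276796306 [0.316 0.052 1.417]
vise [(0.86, array([269., 251.]))]
jaw_post [(0.65, array([272., 214.]))]
board [(0.98, array([395., 328.])), (0.87, array([239., 322.])), (0.8, array([270., 252.]))]
board_top [(0.94, array([152., 295.
[... 351 characters left out ...]
216.]))]
loupe [(0.64, array([258., 280.]))]
driver [(0.57, array([229., 242.]))]
ring_box [(0.91, array([322., 178.]))]
bar_card [(0.61, array([444., 260.]))]
weight [(0.54, array([263., 234.])), (0.41, array([354., 181.]))]
{'time': np.float64(1.4), 'q': array([ 1.155,  0.291, -0.153,  1.127,  0.   ,  1.432]), 'qvel': array([-0.   ,  0.001,  0.002, -0.001,  0.   , -0.   ]), 'effort': array([ -0.   , -53.703,  33.163,   0.002,  -0.   ,  -0.   ]), 'position': array([0.143, 0.505, 0.231]), 'tcp_rot': array([ 0.138,  0.99 , -0.   , -0.   ]), 'force': array([-0.187, -0.143, -0.704]), 'ft_torque': array([ 0.001, -0.01 ,  0.059]), 'gripper_force': np.float64(0.0), 'finger_gap': np.float64(0.086)}
```

View pics/side0.png

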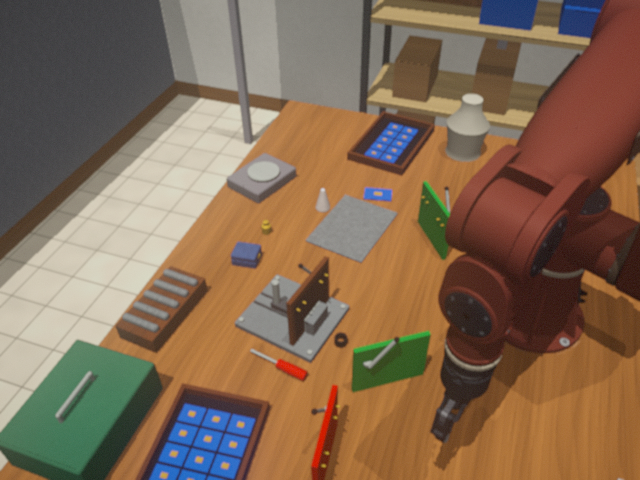

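View pics/top0.png

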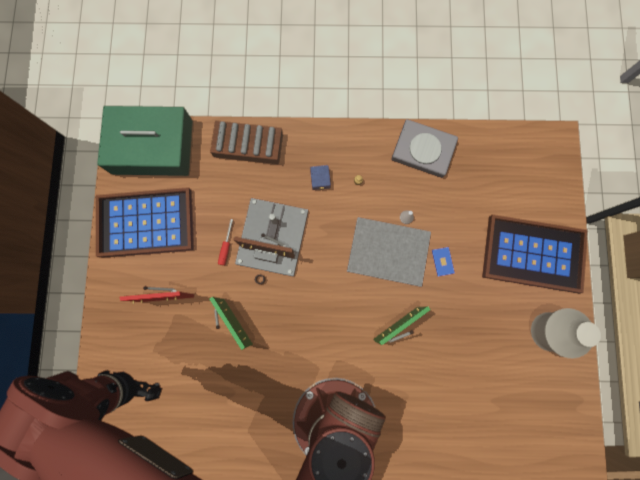

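Run:
```python
import cv2,numpy as np
t=cv2.imread('pics/top0.png');s=cv2.imread('pics/side0.png')
a=cv2.resize(t[190:300,210:320],None,fx=3.6,fy=3.6,interpolation=cv2.INTER_CUBIC)
b=cv2.resize(s[245:355,245:355],None,fx=3.6,fy=3.6,interpolation=cv2.INTER_CUBIC)
cv2.imwrite('pics/crop.png',np.hstack([a,b]))
```

```text
(no output)
```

View pics/crop.png

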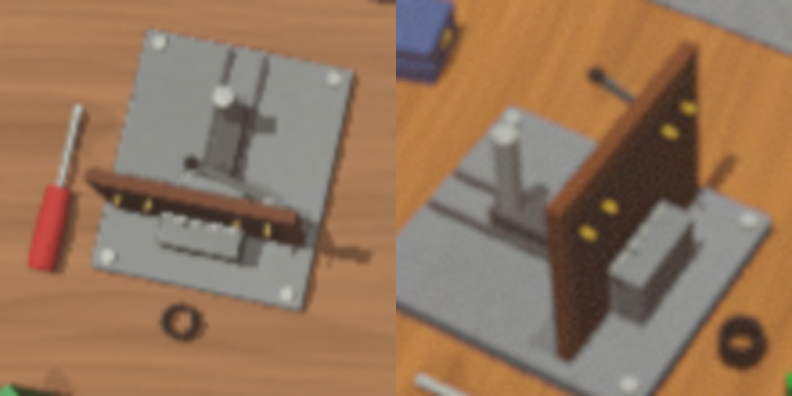

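Run:
```python
from h import *
np.set_printoptions(precision=4,suppress=True)
P={n:env.camera(n) for n in('side','top')}
t=P['top'];s=P['side']
print(env.get_obs()['time'])
# jaw post
print('post', atz(t,env.mark_of(t,'jaw_post')[0]['pixel'],.109), atz(s,env.mark_of(s,'jaw_post')[0]['pixel'],.109))
def near(p,k,uv): 
    L=[np.array(m['pixel']) for m in env.mark_of(p,k)]; return min(L,key=lambda q:np.hypot(*(q-uv))) if L else None
bt=near(t,'board_top',(266,247));bs=near(s,'board_top',(309,281));print(bt,bs)
print('btop', atz(t,bt,.168),atz(s,bs,.168))
for k,z in(('vise',.018),('pad',.006)):
    for m in env.silhouettes(t,k)[:2]:
        c=cv2.findContours(m['pixels'].astype(np.uint8),0,1)[0]; c=max(c,key=cv2.contourArea)
        q=cv2.boxPoints(cv2.minAreaRect(c)); w=np.array([atz(t,x,z) for x in q])[:,:2]
        e=w[1]-w[0];f=w[2]-w[1]
        print(k,round(m['conf'],2),q.round(1).tolist(),'ctr',w.mean(0),'sizes',np.hypot(*e),np.hypot(*f),'ang',np.degrees(np.arctan2(e[1],e[0])),np.degrees(np.arctan2(f[1],f[0])))
# board top edge from hand-picked ends
for uv in[(210+92/3.6,190+172/3.6),(210+297/3.6,190+213/3.6)]: print('end',atz(t,uv,.168))
f0=near(t,'leg_foot',(263,235));f1=near(s,'leg_foot',(300,266));print(f0,f1)
w=env.camera('wrist');save(w,'w0.png');T=np.array(w['cam_to_world']);print(w['vfov'],w['cx'],w['cy']);o=env.get_obs();Rt=R.from_quat(o['tcp_rot']).as_matrix();print(Rt, Rt.T@(T[:3,3]-o['position']),'\n',Rt.T@T[:3,:3])
```

```text
1.5
post [0.6197 0.205  0.109 ] [0.6086 0.1993 0.109 ]
[262.4 243.1] [307.6 279.9]
btop [0.5157 0.2174 0.168 ] [0.5109 0.2252 0.168 ]
vise 0.73 [[234.5, 263.5], [249.8000030517578, 195.89999389648438], [309.1000061035156, 209.39999389648438], [293.79998779296875, 277.0]] ctr [0.563  0.2081] sizes 0.22361746152160578 0.19694904940247074 ang -10.112890132655172 -102.20250565367037
pad 0.7 [[346.20001220703125, 270.79998779296875], [357.3999938964844, 215.60000610351562], [432.8999938964844, 231.0], [421.70001220703125, 286.20001220703125]] ctr [ 0.5242 -0.1668] sizes 0.18254893147282839 0.24600539456635023 ang -11.019324881365167 -100.87283107148777
end [0.5297 0.2944 0.168 ]
end [0.4998 0.1316 0.168 ]
[263.5 235.8] [300.6 266.1]
63.10262746942959 326.09171984408795 236.8189384690598
[[-0.9619  0.2733  0.    ]
 [ 0.2733  0.9619  0.0001]
 [-0.      0.0001 -1.    ]] [ 0.0845 -0.0005 -0.1415] 
 [[-0.0017 -0.9452 -0.3264]
 [ 1.     -0.0013 -0.0017]
 [ 0.0012 -0.3264  0.9452]]
```

Request:
{"fn": "carry_out", "kwargs": {
  "twist": [
    [0, 0, 8.5],
    [0, 0, 17],
    [0, 0, 25.5],
    [0, 0, 34],
    [0, 0, 42.5],
    [0, 0, 51],
    [0, 0, 59.5],
    [0, 0, 68],
    [0, 0, 76.5],
    [0, 0, 84.8]
  ],
  "slide": [
    [-0.02, -0.006, -0.05],
    [-0.07, -0.02, -0.1],
    [-0.12, -0.036, -0.1],
    [-0.17, -0.052, -0.1],
    [-0.22, -0.068, -0.1],
    [-0.27, -0.083, -0.1],
    [-0.32, -0.1, -0.1],
    [-0.37, -0.114, -0.1],
    [-0.42, -0.13, -0.1],
    [-0.452, -0.14, -0.1]
  ],
  "grip": [0, 0, 0, 0, 0, 0, 0, 0, 0, 0]
}}

```text
time: 3.2
position: [0.5418, 0.2452, 0.3309]
tcp_rot: [0.772, 0.636, -0.0, 0.0]
force: [1.2, 0.8, 0.8]
finger_gap: -0.0003
gripper_force: 0.0
```

```bash
cat >> h.py <<'E'
np.set_printoptions(precision=4,suppress=True)
O=np.array([.5145,.2165,0]);YAW=-10.7
def V(b): # vise/board frame (m) -> world
    return O+R.from_euler('z',YAW,degrees=True).apply(b)
def totool(X): # world point -> shift in tool axes from measured pose
    o=env.get_obs(); return R.from_quat(o['tcp_rot']).as_matrix().T@(np.array(X)-o['position'])
def st():
    o=env.get_obs();print('t',round(float(o['time']),2),'pos',o['position'],'F',o['force'],'gap',o['finger_gap'],'gf',o['gripper_force']);print(R.from_quat(o['tcp_rot']).as_matrix())
E
python3 - <<'E'
from h import *
st()
w=env.camera('wrist');s=env.camera('side');t=env.camera('top');save(w,'w1.png')
for k in('board_top','leg_foot','leg_pivot','jaw_post','vise'):
    r={n:[(round(m['conf'],2),np.round(m['pixel'])) for m in env.mark_of(p,k)[:4]] for n,p in(('w',w),('s',s),('t',t))}; print(k,r)
for n,b in(('top',(0,0,.168)),('foot',(.019,-.0006,.199)),('pivot',(.016,-.055,.118)),('post',(.095,0,.109)),('org',(0,0,0))):
    print(n,V(np.array(b)),[proj(p,V(np.array(b))).round(1) for p in(w,s,t)])
E
```

```text
t 3.2 pos [0.5418 0.2452 0.3309] F [1.2372 0.7851 0.788 ] gap -0.0002769355308448714 gf 0.0
[[ 0.1912  0.9816 -0.0001]
 [ 0.9816 -0.1912 -0.0002]
 [-0.0003 -0.0001 -1.    ]]
board_top {'w': [(0.77, array([296., 250.])), (0.72, array([ 18., 186.]))], 's': [(0.8, array([392., 339.])), (0.77, array([437., 202.])), (0.72, array([326., 424.])), (0.71, array([310., 276.]))], 't': [(0.83, array([406., 325.])), (0.74, array([264., 244.])), (0.73, array([272., 213.])), (0.71, array([154., 295.]))]}
leg_foot {'w': [(0.5, array([324., 267.]))], 's': [(0.6, array([395., 339.])), (0.49, array([310., 411.])), (0.47, array([300., 265.])), (0.47, array([446., 190.]))], 't': [(0.63, array([261., 234.])), (0.6, array([148., 289.])), (0.58, array([410., 331.]))]}
leg_pivot {'w': [(0.59, array([299., 250.])), (0.54, array([319., 283.]))], 's': [(0.68, array([367., 369.])), (0.56, array([325., 410.]))], 't': [(0.6, array([391., 342.])), (0.49, array([282., 246.])), (0.42, array([173., 287.]))]}
jaw_post {'w': [(0.82, array([400., 226.])), (0.69, array([324., 264.]))], 's': [(0.76, array([275., 283.])), (0.19, array([324., 204.]))], 't': [(0.5, array([271., 211.]))]}
vise {'w': [(0.63, array([307., 202.]))], 's': [(0.65, array([310., 326.]))], 't': [(0.63, array([267., 258.]))]}
top [0.5145 0.2165 0.168 ] [array([301.3, 249.9]), array([307.5, 276.9]), array([262.7, 243.5])]
foot [0.5331 0.2124 0.199 ] [array([323.8, 265.1]), array([300. , 264.2]), array([263. , 235.2])]
pivot [0.52   0.1595 0.118 ] [array([321.9, 283.1]), array([314.2, 274.3]), array([284.2, 244.7])]
post [0.6078 0.1989 0.109 ] [array([402.3, 227.5]), array([274.3, 279.5]), array([272.2, 216. ])]
org [0.5145 0.2165 0.    ] [array([309.5, 201.1]), array([309.3, 323.6]), array([269.3, 251.8])]
```

View pics/w1.png

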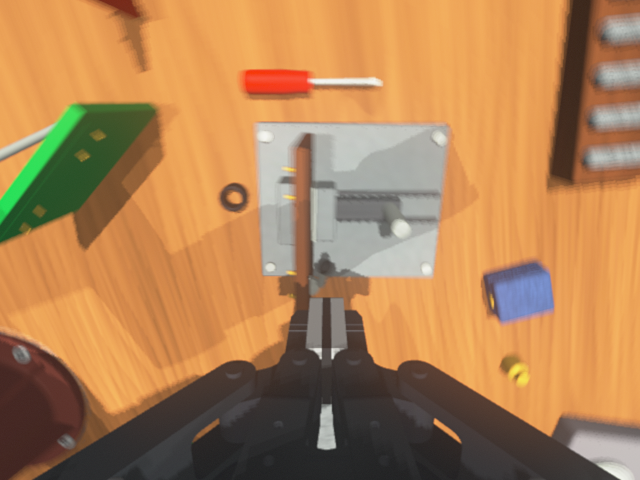

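Request:
{"fn": "carry_out", "kwargs": {
  "twist": [
    [0, 0, 0],
    [0, 0, 0],
    [0, 0, 0],
    [0, 0, 0],
    [0, 0, 0],
    [0, 0, 0],
    [0, 0, 0],
    [0, 0, 0],
    [0, 0, 0],
    [0, 0, 0]
  ],
  "slide": [
    [0, -0.002, 0.06],
    [0, -0.004, 0.115],
    [0, -0.004, 0.143],
    [-0.012, -0.004, 0.143],
    [-0.028, -0.004, 0.143],
    [-0.046, -0.004, 0.143],
    [-0.064, -0.004, 0.143],
    [-0.082, -0.004, 0.143],
    [-0.1, -0.004, 0.143],
    [-0.118, -0.004, 0.143]
  ],
  "grip": [0, 0, 0, 0, 0, 0, 0, 0, 0, 0]
}}

```text
time: 5.35
position: [0.514, 0.1303, 0.1883]
tcp_rot: [0.77, 0.638, -0.0, 0.0]
force: [0.2, -0.6, 0.1]
finger_gap: -0.0001
gripper_force: 0.0
```

Request:
{"fn": "carry_out", "kwargs": {
  "twist": [
    [0, 0, 0],
    [0, 0, 0],
    [0, 0, 0],
    [0, 0, 0],
    [0, 0, 0],
    [0, 0, 0]
  ],
  "slide": [
    [0, 0, -0.05],
    [0.02, 0.015, -0.06],
    [0.05, 0.03, -0.06],
    [0.085, 0.044, -0.06],
    [0.085, 0.044, -0.06],
    [0.085, 0.044, -0.06]
  ],
  "grip": [0, 0, 0, 0, 0, 0]
}}

```text
time: 6.1
position: [0.5728, 0.2063, 0.248]
tcp_rot: [0.77, 0.638, -0.001, -0.0]
force: [-0.1, -0.9, -0.4]
finger_gap: -0.0
gripper_force: 0.0
```

Run:
```python
from h import *
st()
w=env.camera('wrist');s=env.camera('side')
a=cv2.resize(s['frame'][220:370,230:380],(450,450),interpolation=cv2.INTER_CUBIC)
b=cv2.resize(w['frame'][60:480,80:500],(350,350))
b=np.vstack([b,np.zeros((100,350,3),np.uint8)])
cv2.imwrite('pics/leg.png',np.hstack([a,b])[:,:,::-1])
for n,p in(('w',w),('s',s)):
    print(n,'post',[(round(m['conf'],2),np.round(m['pixel'])) for m in env.mark_of(p,'jaw_post')[:2]],proj(p,V(np.array((.095,0,.109)))),'foot down exp',proj(p,V(np.array((.065,-.069,.0335)))),'top',[(round(m['conf'],2),np.round(m['pixel'])) for m in env.mark_of(p,'board_top')[:4]],proj(p,V(np.array((0,0,.168)))))
```

```text
t 6.1 pos [0.5728 0.2063 0.248 ] F [-0.0711 -0.8514 -0.408 ] gap -9.969914353870032e-06 gf 0.0
[[ 0.1848  0.9828 -0.0009]
 [ 0.9828 -0.1848 -0.0005]
 [-0.0007 -0.0008 -1.    ]]
w post [(0.81, array([369., 218.]))] [374.6943 220.6832] foot down exp [332.7555 265.3813] top [(0.91, array([227., 248.]))] [229.3223 248.9305]
s post [(0.53, array([274., 282.]))] [274.2559 279.5486] foot down exp [301.047 286.839] top [(0.81, array([387., 339.])), (0.69, array([436., 200.])), (0.67, array([310., 279.])), (0.59, array([324., 422.]))] [307.462  276.8854]
```

View pics/leg.png

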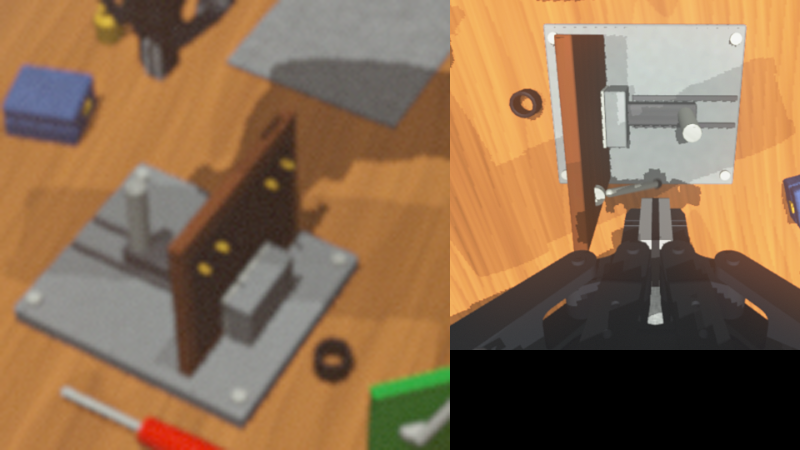

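Request:
{"fn": "carry_out", "kwargs": {
  "twist": [
    [0, 0, 0],
    [0, 0, 0],
    [0, 0, 0],
    [0, 0, 0],
    [0, 0, 0],
    [0, 0, 0],
    [0, 0, 0],
    [0, 0, 0],
    [0, 0, 0],
    [0, 0, 0]
  ],
  "slide": [
    [0.002, 0, 0.06],
    [0.002, 0, 0.115],
    [0.002, 0, 0.151],
    [0.002, 0.004, 0.151],
    [0.002, 0.007, 0.151],
    [0.002, 0.01, 0.151],
    [0.002, 0.013, 0.151],
    [0.002, 0.016, 0.151],
    [0.002, 0.02, 0.151],
    [0.002, 0.024, 0.151]
  ],
  "grip": [0, 0, 0, 0, 0, 0, 0, 0, 0, 0]
}}

```text
time: 7.65
position: [0.5972, 0.205, 0.0985]
tcp_rot: [0.77, 0.639, 0.0, -0.0]
force: [-4.5, 1.1, 7.4]
finger_gap: -0.0001
gripper_force: 3.7
```

Run:
```python
from h import *
st()
s=env.camera('side');t=env.camera('top')
for n,p in(('s',s),('t',t)):
    print(n,'post',[(round(m['conf'],2),np.round(m['pixel'])) for m in env.mark_of(p,'jaw_post')[:2]],'foot',[(round(m['conf'],2),np.round(m['pixel'])) for m in env.mark_of(p,'leg_foot')[:4]],'exp',proj(p,V(np.array((.065,-.069,.0335)))))
```

```text
t 7.65 pos [0.5972 0.205  0.0985] F [-4.5213  1.1029  7.3564] gap -6.0194208424867e-05 gf 3.6747097223997116
[[ 0.1845  0.9828  0.0003]
 [ 0.9828 -0.1845  0.0008]
 [ 0.0008  0.0001 -1.    ]]
s post [(0.79, array([265., 281.]))] foot [(0.61, array([395., 338.])), (0.5, array([312., 408.])), (0.39, array([448., 189.])), (0.38, array([325., 202.]))] exp [301.047 286.839]
t post [] foot [(0.54, array([148., 287.])), (0.4, array([408., 332.])), (0.39, array([218., 329.]))] exp [294.0148 234.7017]
```

Run:
```python
from h import *
w=env.camera('wrist');s=env.camera('side')
a=cv2.resize(s['frame'][220:370,230:380],(400,400),interpolation=cv2.INTER_CUBIC)
b=cv2.resize(w['frame'][:480,80:560],(400,400))
cv2.imwrite('pics/push.png',np.hstack([a,b])[:,:,::-1])
```

```text
(no output)
```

View pics/push.png

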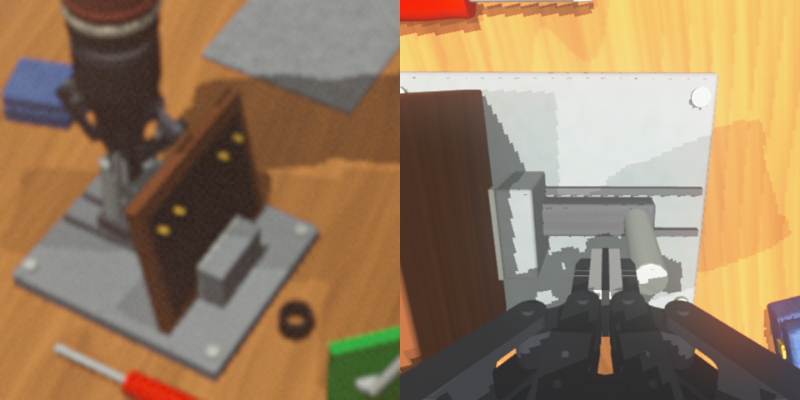

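Request:
{"fn": "carry_out", "kwargs": {
  "twist": [
    [0, 0, 0],
    [0, 0, 0],
    [0, 0, 0],
    [0, 0, 0],
    [0, 0, 0]
  ],
  "slide": [
    [0, 0.004, -0.002],
    [0, 0.008, -0.002],
    [0, 0.012, -0.002],
    [0, 0.016, -0.002],
    [0, 0.018, -0.002]
  ],
  "grip": [0, 0, 0, 0, 0]
}}

```text
time: 8.68
position: [0.6144, 0.2014, 0.0995]
tcp_rot: [0.77, 0.638, -0.0, -0.001]
force: [-5.9, 2.1, 1.1]
finger_gap: 0.0
gripper_force: 2.7
```

Request:
{"fn": "carry_out", "kwargs": {
  "twist": [
    [0, 0, 0],
    [0, 0, 0],
    [0, 0, 0]
  ],
  "slide": [
    [0, 0.002, 0],
    [0, 0.004, 0],
    [0, 0.005, 0]
  ],
  "grip": [0, 0, 0]
}}

```text
time: 9.05
position: [0.6194, 0.2004, 0.0995]
tcp_rot: [0.77, 0.638, -0.0, -0.0]
force: [-5.3, 1.2, 2.0]
finger_gap: -0.0002
gripper_force: 2.7
```

Run:
```python
from h import *
st()
s=env.camera('side')
print('post',[(round(m['conf'],2),np.round(m['pixel'],1)) for m in env.mark_of(s,'jaw_post')[:2]],[proj(s,V(np.array((x,0,.109)))) for x in(.095,.135)])
```

```text
t 9.05 pos [0.6194 0.2004 0.0995] F [-5.3189  1.2324  2.0314] gap -0.00021196522215247572 gf 2.666882872581482
[[ 0.1848  0.9828 -0.0009]
 [ 0.9828 -0.1848  0.0002]
 [ 0.     -0.0009 -1.    ]]
post [(0.74, array([261.7, 277.2]))] [array([274.2559, 279.5486]), array([260.496, 273.592])]
```

Request:
{"fn": "carry_out", "kwargs": {
  "twist": [
    [0, 0, 0],
    [0, 0, 0],
    [0, 0, 0]
  ],
  "slide": [
    [0, 0.001, 0],
    [0, 0.003, 0],
    [0, 0.004, 0]
  ],
  "grip": [0, 0, 0]
}}

```text
time: 9.52
position: [0.6235, 0.1996, 0.0994]
tcp_rot: [0.77, 0.638, -0.0, -0.0]
force: [-4.9, 1.5, 1.8]
finger_gap: -0.0002
gripper_force: 2.7
```

Request:
{"fn": "carry_out", "kwargs": {
  "twist": [
    [0, 0, 0],
    [0, 0, 0],
    [0, 0, 0]
  ],
  "slide": [
    [0, 0.001, 0],
    [0, 0.003, 0],
    [0, 0.003, 0]
  ],
  "grip": [0, 0, 0]
}}

```text
time: 9.9
position: [0.6251, 0.1993, 0.0993]
tcp_rot: [0.77, 0.639, -0.001, -0.001]
force: [-10.1, 1.8, 4.7]
finger_gap: 0.0
gripper_force: 5.7
```

Request:
{"fn": "carry_out", "kwargs": {
  "twist": [
    [0, 0, 0],
    [0, 0, 0]
  ],
  "slide": [
    [0, 0.001, 0],
    [0, 0.002, 0]
  ],
  "grip": [0, 0]
}}

```text
time: 10.15
position: [0.6255, 0.1992, 0.0991]
tcp_rot: [0.769, 0.639, -0.002, -0.002]
force: [-17.3, 4.0, 10.1]
finger_gap: -0.0004
gripper_force: 10.0
```

Request:
{"fn": "carry_out", "kwargs": {
  "twist": [
    [0, 0, 0],
    [0, 0, 0],
    [0, 0, 0],
    [0, 0, 0],
    [0, 0, 0],
    [0, 0, 0],
    [0, 0, 0]
  ],
  "slide": [
    [0, -0.005, 0],
    [0, -0.005, -0.05],
    [0, -0.005, -0.11],
    [0, -0.03, -0.17],
    [0, -0.06, -0.22],
    [0, -0.085, -0.22],
    [0, -0.085, -0.22]
  ],
  "grip": [0, 0, 0, 0, 0.5, 0.6, 0.6]
}}

```text
time: 11.02
position: [0.5451, 0.2146, 0.3209]
tcp_rot: [0.77, 0.639, 0.002, 0.001]
force: [0.6, 0.1, -0.7]
finger_gap: 0.0512
gripper_force: 0.0
```

Run:
```python
from h import *
st()
w=env.camera('wrist');s=env.camera('side');t=env.camera('top');save(w,'w2.png')
for n,p in(('w',w),('s',s),('t',t)):
    for k in('board_top','leg_foot','leg_pivot','board','jaw_post'):
        print(n,k,[(round(m['conf'],2),np.round(m['pixel'],1)) for m in env.mark_of(p,k)[:4]])
# predicted lean: board rotated 10 deg about back bottom edge (x=6)
th=np.radians(10)
for x0 in(-.006,0,.006,.02):
  for b in((.0,0,.15),(0,.085,.15),(0,-.085,.15)):
    X=np.array([x0+b[0]*np.cos(th)+b[2]*np.sin(th),b[1],.018+.001+b[2]*np.cos(th)-b[0]*np.sin(th)])
    print(x0,b,[proj(p,V(X)).round(1) for p in(w,s,t)])
print('post',[proj(p,V(np.array((.135,0,.109)))) for p in(w,s,t)])
```

```text
t 11.03 pos [0.5451 0.2146 0.3209] F [ 0.6325  0.0987 -0.6752] gap 0.051232189438320655 gf 0.0
[[ 0.1843  0.9829  0.0036]
 [ 0.9829 -0.1843  0.0004]
 [ 0.001   0.0035 -1.    ]]
w board_top []
w leg_foot [(0.76, array([355.9, 239.1])), (0.6, array([507., 343.]))]
w leg_pivot [(0.52, array([326.9, 257. ]))]
w board [(0.96, array([292.5, 182.6])), (0.6, array([ 90. , 134.2]))]
w jaw_post [(0.89, array([435.4, 199. ]))]
s board_top [(0.9, array([391.5, 338.9])), (0.83, array([437., 200.])), (0.62, array([326.3, 421.1])), (0.56, array([296.5, 274.1]))]
s leg_foot [(0.7, array([395.5, 337.3])), (0.45, array([315.9, 411.7])), (0.42, array([445.2, 188.7])), (0.33, array([309.2, 320.7]))]
s leg_pivot [(0.51, array([367.8, 370.1])), (0.45, array([323.7, 409.7]))]
s board [(0.98, array([310.6, 317.6])), (0.92, array([385. , 383.7])), (0.85, array([425.9, 240.6])), (0.68, array([324.7, 459.9]))]
s jaw_post [(0.76, array([260.1, 274.6]))]
t board_top [(0.86, array([150.1, 296.6])), (0.68, array([406. , 326.9])), (0.61, array([264.8, 234.2]))]
t leg_foot [(0.56, array([292.9, 235. ])), (0.4, array
[... 790 characters left out ...]
, 314. ]), array([316.6, 250.7]), array([294. , 240.7])]
0.006 (0.0, 0, 0.15) [array([328.2, 219.1]), array([295.5, 272.2]), array([265.3, 232.7])]
0.006 (0, 0.085, 0.15) [array([328.4, 105.4]), array([275. , 296.5]), array([236.3, 226.8])]
0.006 (0, -0.085, 0.15) [array([328.1, 314. ]), array([314.4, 249.8]), array([294.4, 238.6])]
0.02 (0.0, 0, 0.15) [array([345.9, 219.1]), array([290.4, 270.1]), array([266.3, 228. ])]
0.02 (0, 0.085, 0.15) [array([347.9, 105.4]), array([269.7, 294.2]), array([237.4, 222.1])]
0.02 (0, -0.085, 0.15) [array([344.3, 314. ]), array([309.4, 247.8]), array([295.5, 233.9])]
post [array([438.5889, 201.3085]), array([260.496, 273.592]), array([275.1158, 203.2647])]
```

View pics/w2.png

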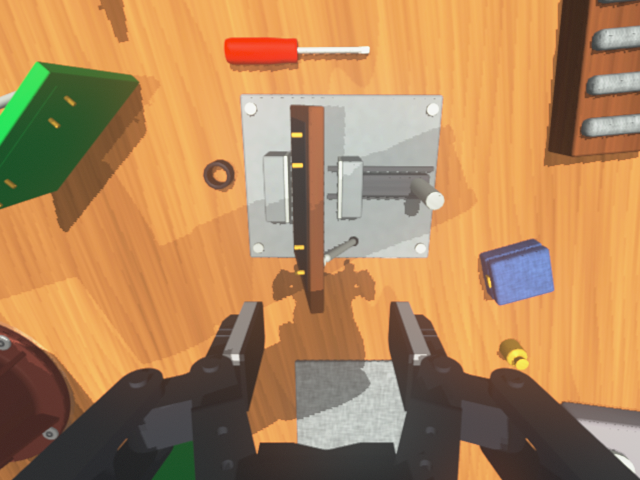

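Request:
{"fn": "carry_out", "kwargs": {
  "twist": [
    [5, 0, 0],
    [10, 0, 0],
    [10, 0, 0],
    [10, 0, 0],
    [10, 0, 0],
    [10, 0, 0],
    [10, 0, 0]
  ],
  "slide": [
    [-0.002, -0.001, 0.05],
    [-0.004, -0.003, 0.1],
    [-0.004, -0.003, 0.137],
    [-0.004, -0.007, 0.155],
    [-0.004, -0.01, 0.175],
    [-0.004, -0.012, 0.187],
    [-0.004, -0.012, 0.187]
  ],
  "grip": [0.6, 0.6, 0.6, 0.6, 0.6, 0.6, 0.6]
}}

```text
time: 12.8
position: [0.5321, 0.2126, 0.1319]
tcp_rot: [0.767, 0.636, -0.056, -0.067]
force: [-0.4, -0.9, -0.1]
finger_gap: 0.0515
gripper_force: 0.0
```

Run:
```python
from h import *
st()
w=env.camera('wrist');s=env.camera('side')
a=cv2.resize(s['frame'][220:370,230:380],(400,400),interpolation=cv2.INTER_CUBIC)
b=cv2.resize(w['frame'][:480,80:560],(400,400))
cv2.imwrite('pics/grip.png',np.hstack([a,b])[:,:,::-1])
```

```text
t 12.8 pos [0.5321 0.2126 0.1319] F [-0.4216 -0.9302 -0.1024] gap 0.051537550059915505 gf 0.0
[[ 0.1848  0.9676 -0.1718]
 [ 0.9828 -0.1821  0.0318]
 [-0.0005 -0.1747 -0.9846]]
```

View pics/grip.png

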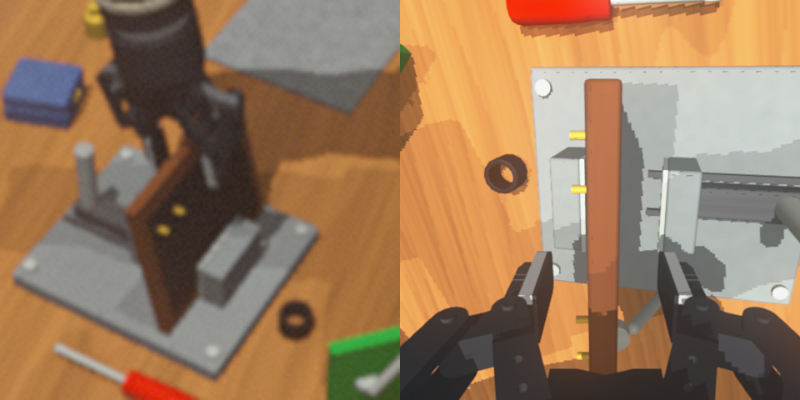

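Request:
{"fn": "carry_out", "kwargs": {
  "twist": [
    [0, 0, 0],
    [0, 0, 0],
    [0, 0, 0],
    [0, 0, 0],
    [0, 0, 0],
    [0, 0, 0],
    [0, 0, 0]
  ],
  "slide": [
    [0, 0, 0],
    [0, 0, 0],
    [0, 0, 0],
    [0, 0, 0],
    [0, 0, 0],
    [0, 0, 0],
    [0, 0, 0]
  ],
  "grip": [0.3, 0.15, 0, 0, 0, 0, 0],
  "squeeze": 70
}}

```text
time: 13.78
position: [0.5327, 0.2126, 0.1328]
tcp_rot: [0.767, 0.636, -0.055, -0.067]
force: [-1.2, -0.7, 5.6]
finger_gap: 0.0112
gripper_force: 68.4
```

Request:
{"fn": "carry_out", "kwargs": {
  "twist": [
    [0, 0, 0],
    [0, 0, 0],
    [0, 0, 0],
    [-3, 0, 0],
    [-7, 0, 0],
    [-10, 0, 0],
    [-10, 0, 0]
  ],
  "slide": [
    [0, -0.003, -0.016],
    [0, -0.008, -0.045],
    [0, -0.014, -0.08],
    [0, -0.019, -0.105],
    [0, -0.021, -0.118],
    [0, -0.021, -0.118],
    [0, -0.021, -0.118]
  ],
  "grip": [0, 0, 0, 0, 0, 0, 0]
}}

```text
time: 14.65
position: [0.5314, 0.2128, 0.253]
tcp_rot: [0.77, 0.639, 0.0, -0.0]
force: [0.4, 0.3, -4.8]
finger_gap: 0.011
gripper_force: 68.9
```

Run:
```python
from h import *
st()
T=env.camera('top')
import sys
for m in env.silhouettes(T,'pad')[:2]:
    c=max(cv2.findContours(m['pixels'].astype(np.uint8),0,1)[0],key=cv2.contourArea)
    q=cv2.boxPoints(cv2.minAreaRect(c)); w=np.array([atz(T,x,.006) for x in q])[:,:2]
    e=w[1]-w[0];f=w[2]-w[1];print(round(m['conf'],2),'ctr',w.mean(0),np.hypot(*e),np.hypot(*f),np.degrees(np.arctan2(e[1],e[0])),np.degrees(np.arctan2(f[1],f[0])))
S=env.camera('side')
for m in env.silhouettes(S,'pad')[:1]:
    c=max(cv2.findContours(m['pixels'].astype(np.uint8),0,1)[0],key=cv2.contourArea)
    g=np.array([atz(S,x[0],.006)[:2] for x in c],np.float32); (ct,sz,an)=cv2.minAreaRect(g);print('side',ct,sz,an)
print('pad mark',atz(T,env.mark_of(T,'pad')[0]['pixel'],0),atz(S,env.mark_of(S,'pad')[0]['pixel'],0))
print('cone',atz(T,env.mark_of(T,'ring_cone')[0]['pixel'],0),'card',atz(T,env.mark_of(T,'bar_card')[0]['pixel'],0),'weight',[atz(T,m['pixel'],0) for m in env.mark_of(T,'weight')[:2]])
```

```text
t 14.65 pos [0.5314 0.2128 0.253 ] F [ 0.382   0.3195 -4.8427] gap 0.011003762844454486 gf 68.86276960372925
[[ 0.1843  0.9829  0.    ]
 [ 0.9829 -0.1843  0.0002]
 [ 0.0002 -0.     -1.    ]]
0.9 ctr [ 0.5233 -0.1659] 0.18105870245603345 0.24350365686521563 -10.853334092720628 -100.69218733611429
side (0.7552794814109802, -0.0713440403342247) (0.023325340822339058, 0.05783024802803993) 23.183218002319336
pad mark [ 0.5291 -0.1606  0.    ] [ 0.5262 -0.1674  0.    ]
cone [ 0.6352 -0.2143  0.    ] card [ 0.4952 -0.3398  0.    ] weight [array([ 0.7586, -0.0523,  0.    ]), array([0.6185, 0.1464, 0.    ])]
```

Request:
{"fn": "carry_out", "kwargs": {
  "twist": [
    [0, 0, 0],
    [0, 0, 0],
    [0, 0, 0],
    [0, 0, 0],
    [0, 0, 0],
    [0, 0, 0],
    [0, 0, 0],
    [0, 0, 0],
    [0, 0, 0.2],
    [0, 0, 0.2]
  ],
  "slide": [
    [-0.025, 0.004, 0],
    [-0.07, 0.012, 0],
    [-0.12, 0.02, 0],
    [-0.17, 0.028, 0],
    [-0.22, 0.037, 0],
    [-0.27, 0.045, 0.02],
    [-0.32, 0.053, 0.04],
    [-0.36, 0.06, 0.06],
    [-0.374, 0.062, 0.075],
    [-0.374, 0.062, 0.08]
  ],
  "grip": [0, 0, 0, 0, 0, 0, 0, 0, 0, 0]
}}

```text
time: 16.35
position: [0.5236, -0.1666, 0.1711]
tcp_rot: [0.771, 0.636, -0.0, -0.001]
force: [-0.4, 0.7, -5.4]
finger_gap: 0.0113
gripper_force: 68.8
```

Run:
```python
from h import *
st()
w=env.camera('wrist');s=env.camera('side');t=env.camera('top')
a=cv2.resize(s['frame'][160:310,270:420],(400,400),interpolation=cv2.INTER_CUBIC)
b=cv2.resize(w['frame'][:480,80:560],(400,400))
cv2.imwrite('pics/over.png',np.hstack([a,b])[:,:,::-1]);save(w,'w3.png');save(t,'t3.png')
```

```text
t 16.35 pos [ 0.5236 -0.1666  0.1711] F [-0.3788  0.661  -5.3904] gap 0.011253348196246744 gf 68.7612783908844
[[ 0.1898  0.9818 -0.0015]
 [ 0.9818 -0.1898  0.001 ]
 [ 0.0007 -0.0016 -1.    ]]
```

View pics/over.png

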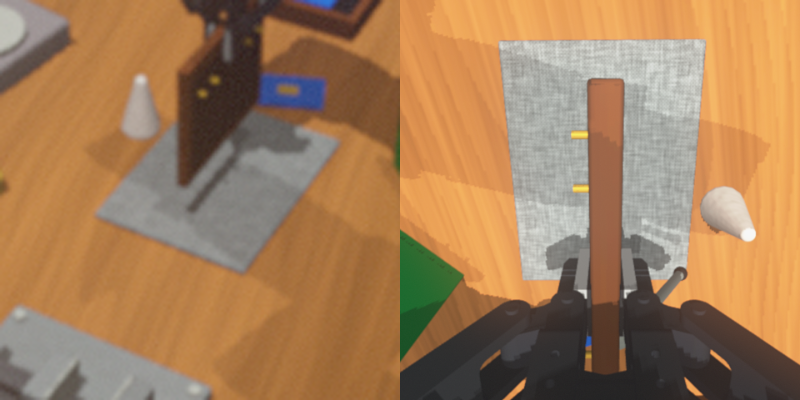

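Run:
```python
from h import *
w=env.camera('wrist'); T=env.camera('top')
st()
g=w['frame'].astype(int)
# edges of pad along rows / board top strip along rows
for r in(70,80,150,200,250,300,320):
    row=cv2.GaussianBlur(w['frame'],(3,3),0)[r].astype(int)
    sat=row.max(1)-row.min(1); grey=(sat<35)
    xs=np.where(grey[150:500])[0]+150
    brown=np.where((row[300:360,0]-row[300:360,2])>35)[0]+300
    print(r,'pad',xs.min(),xs.max(),'board',(brown.min(),brown.max()) if len(brown) else None)
ps=[(200,49),(446,49),(227.6,336)]
print([atz(w,p,.006)[:2] for p in ps])
def fr(x,ztop):return atz(w,x,ztop)[:2]
zt=env.get_obs()['position'][2]+.0345
print('far end top mid',fr((327,96),zt), 'exp',env.get_obs()['position'][:2]+.085*np.array([.1874,.9823]))
for m in env.silhouettes(w,'pad')[:1]:
    c=max(cv2.findContours(m['pixels'].astype(np.uint8),0,1)[0],key=cv2.contourArea); ap=cv2.approxPolyDP(c,6,True)[:,0]; print(round(m['conf'],2),[(a.tolist(),atz(w,a,.006)[:2]) for a in ap])
```

```text
t 16.6 pos [ 0.5246 -0.1654  0.1729] F [ 0.5511  0.3833 -5.5732] gap 0.011444875078388036 gf 68.6864697933197
[[ 0.1869  0.9824  0.0009]
 [ 0.9824 -0.1869 -0.0002]
 [-0.      0.001  -1.    ]]
70 pad 200 443 board None
80 pad 201 442 board None
150 pad 208 436 board (np.int64(306), np.int64(347))
200 pad 213 432 board (np.int64(307), np.int64(346))
250 pad 218 491 board (np.int64(308), np.int64(345))
300 pad 223 423 board (np.int64(308), np.int64(344))
320 pad 225 421 board (np.int64(308), np.int64(344))
[array([ 0.4577, -0.031 ]), array([ 0.6303, -0.0643]), array([ 0.4127, -0.2649])]
far end top mid [ 0.5403 -0.0815] exp [ 0.5406 -0.0819]
0.86 [([445, 51], array([ 0.6295, -0.0654])), ([198, 52], array([ 0.4557, -0.0326])), ([227, 335], array([ 0.4125, -0.2638])), ([271, 336], array([ 0.4517, -0.2724])), ([276, 315], array([ 0.4613, -0.252 ])), ([307, 294], array([ 0.4928, -0.2367])), ([305, 233], array([ 0.5028, -0.181 ])), ([287, 229], array([ 0.4889, -0.1748])), ([289, 220], array([ 0.4922, -0.1675])), ([305, 219], array([ 0.5053, -0.1691])), ([305, 169], array([ 0.5137, -0.129 ])), ([285, 164], array([ 0.4992, -0.1222])), ([288, 155], array([ 0.503 , -0.1159])), ([305, 153], array([ 0.5163, -0.1169])), ([307, 93], array([ 0.5268, -0.0744])), ([351, 99], array([ 0.558 , -0.0847])), ([347, 295], array([ 0.5272, -0.2442])), ([377, 315], array([ 0.5502, -0.269 ])), ([383, 336], array([ 0.5523, -0.2917])), ([422, 319], array([ 0.5893, -0.2807]))]
```

Request:
{"fn": "carry_out", "kwargs": {
  "twist": [
    [0, 0, 0],
    [0, 0, 0],
    [0, 0, 0],
    [0, 0, 0],
    [0, 0, 0],
    [0, 0, 0]
  ],
  "slide": [
    [0, -0.002, 0.015],
    [0, -0.0025, 0.03],
    [0, -0.0025, 0.04],
    [0, -0.0025, 0.046],
    [0, -0.0025, 0.048],
    [0, -0.0025, 0.048]
  ],
  "grip": [0, 0, 0, 0, 0, 0]
}}

```text
time: 17.4
position: [0.5218, -0.166, 0.1243]
tcp_rot: [0.771, 0.637, 0.0, 0.0]
force: [-0.5, -0.9, -5.7]
finger_gap: 0.0113
gripper_force: 68.7
```

Request:
{"fn": "carry_out", "kwargs": {
  "twist": [
    [0, 0, 0],
    [0, 0, 0],
    [0, 0, 0]
  ],
  "slide": [
    [0, 0, 0.001],
    [0, 0, 0.002],
    [0, 0, 0.003]
  ],
  "grip": [0, 0, 0]
}}

```text
time: 17.77
position: [0.522, -0.1663, 0.1217]
tcp_rot: [0.771, 0.637, -0.0, 0.001]
force: [-2.4, -0.3, 8.9]
finger_gap: 0.0111
gripper_force: 70.8
```

Request:
{"fn": "carry_out", "kwargs": {
  "twist": [
    [0, 0, 0],
    [0, 0, 0],
    [0, 0, 0]
  ],
  "slide": [
    [0, 0, -0.0003],
    [0, 0, -0.0003],
    [0, 0, -0.0003]
  ],
  "grip": [0, 0, 0]
}}

```text
time: 18.15
position: [0.5218, -0.1662, 0.1217]
tcp_rot: [0.771, 0.637, -0.0, 0.0]
force: [-1.7, -3.1, 1.8]
finger_gap: 0.011
gripper_force: 69.6
```

Run:
```python
from h import *
st()
w=env.camera('wrist');s=env.camera('side');t=env.camera('top')
a=cv2.resize(s['frame'][160:310,270:420],(400,400),interpolation=cv2.INTER_CUBIC)
b=cv2.resize(w['frame'][:480,80:560],(400,400))
cv2.imwrite('pics/end.png',np.hstack([a,b])[:,:,::-1])
for n,p in(('s',s),('w',w)):
    print(n,[(round(m['conf'],2),np.round(m['pixel']),atz(p,m['pixel'],.006)[:2]) for m in env.mark_of(p,'board')[:4]],'foot',[(round(m['conf'],2),np.round(m['pixel'])) for m in env.mark_of(p,'leg_foot')[:3]])
c=np.array([.522,-.166,0]);Rz=R.from_euler('z',-10.8,degrees=True)
print('exp foot',[proj(p,c+Rz.apply([.065,-.069,.0215])).round() for p in(s,w)])
for r in(70,150,200,300):
    row=w['frame'][r].astype(int); xs=np.where((row.max(1)-row.min(1))[150:450]<35)[0]+150
    print(r,xs.min(),xs.max(),atz(w,(xs.min(),r),.006)[:2],atz(w,(xs.max(),r),.006)[:2])
for m in env.silhouettes(w,'pad')[:1]:
    cc=max(cv2.findContours(m['pixels'].astype(np.uint8),0,1)[0],key=cv2.contourArea); ap=cv2.approxPolyDP(cc,6,True)[:,0]; print([(q.tolist(),atz(w,q,.006)[:2]) for q in ap if q[1]<80 or q[1]>300])
```

```text
t 18.15 pos [ 0.5218 -0.1662  0.1217] F [-1.6844 -3.1036  1.843 ] gap 0.011013197049779287 gf 69.55177545547485
[[ 0.1885  0.9821  0.0004]
 [ 0.9821 -0.1885 -0.0006]
 [-0.0005  0.0005 -1.    ]]
s [(0.87, array([386., 384.]), array([0.2903, 0.3271])), (0.8, array([326., 461.]), array([0.3589, 0.539 ])), (0.64, array([426., 237.]), array([ 0.3053, -0.181 ])), (0.6, array([353., 225.]), array([ 0.5189, -0.1622]))] foot [(0.63, array([313., 413.])), (0.55, array([448., 194.])), (0.54, array([279., 365.]))]
w [(0.83, array([ 39., 307.]), array([ 0.3005, -0.185 ]))] foot [(0.89, array([417., 329.]))]
exp foot [array([344., 200.]), array([418., 328.])]
70 179 449 [ 0.4532 -0.0493] [ 0.614  -0.0804]
150 188 449 [ 0.444  -0.0961] [ 0.6097 -0.1282]
200 194 449 [ 0.4379 -0.1287] [ 0.6068 -0.1614]
300 206 445 [ 0.424  -0.2031] [ 0.5972 -0.2366]
[([471, 37], array([ 0.6283, -0.0649])), ([175, 40], array([ 0.456 , -0.0331])), ([213, 358], array([ 0.4146, -0.2531])), ([238, 368], array([ 0.4313, -0.2658])), ([257, 363], array([ 0.4472, -0.2641])), ([277, 314], array([ 0.4727, -0.2245])), ([377, 315], array([ 0.546 , -0.2395])), ([386, 350], array([ 0.5483, -0.2714])), ([412, 319], array([ 0.5714, -0.2479])), ([424, 323], array([ 0.5798, -0.2531])), ([398, 364], array([ 0.5557, -0.286 ])), ([415, 368], array([ 0.5684, -0.2923])), ([440, 357], array([ 0.5888, -0.2858]))]
```

View pics/end.png

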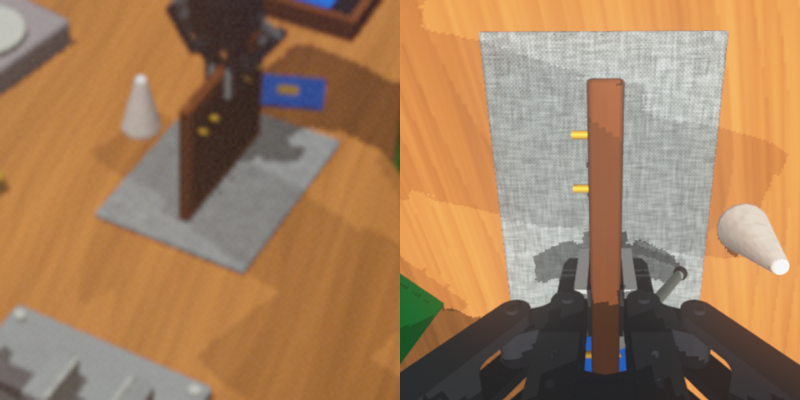

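```bash
python3 -c "
from h import *
print(env.finish_job())"
```

```text
the job is handed in; nothing more can be done
None
```

The job is handed in at about 18 s, with no verdict shown: the leg is flipped down, the vise jaw is pushed to its stop, and the board stands upright, square and centred on the pad to within about 2 mm by the cameras, still gripped at about 70 N.

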